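# Point out the bad capacitor and its spare for the repair recording

### The arm

A 6-joint arm with a two-finger parallel gripper is mounted at the origin on the work surface. World frame = base frame: x ahead of the robot, y to its left, z up, the work surface at z = 0. Lengths are in m, angles in degrees, forces in N, time in s.
With the tool pointing down it reaches from about 0.375 to 0.975 m from the base axis. Payload 3.8 kg.
Tool frame: the origin (TCP) lies on the centre line of the jaws, within the pads' length; the fingertips stand 19 mm ahead of it and the grasp point (between the pads) is the TCP; z points along the fingers, y is the line along which they close (so a half turn about z gives the same grasp; the last joint's range is limited). The gripper opens to 88 mm and grips with 3 to 60 N. Pads are 18 mm wide; open, the fingers measure 123 mm over their backs; the gripper's body (75 mm by 187 mm) begins 45 mm behind the grasp point.
Start: joints at [64.922, 15.12, 91.902, -0, 72.978, -2.114], TCP at [0.263, 0.622, 0.258] pointing down, gripper open.
Joint ranges: [-150.88, 150.88], [-54.13, 125.18], [17.81, 147.31], [-75.09, 255.09], [0, 152.58], [-146.25, 146.25]. Speed limits (degrees/s): [147.25, 147.25, 180, 180, 180, 180].

### API

Orientations are given as a 3x3 rotation matrix whose columns are the frame's x, y, z axes.
In Python, from plant import env gives the robot as it stands.
- The arm moves only by the tool play_rows, never from a script. Its argument "steps" is a list of rows, each an object with "translation": the shift along the tool's x, y, z scaled (see below), a list of three; "rotation": the turn, a rotation vector about the tool's x, y, z scaled (see below), a list of three; "jaw": the gripper command: -1 is fully open, 1 is shut, values between are in proportion. A call has 1 to 10 rows; each row shifts and turns the commanded pose from where the row before left it, along the tool's axes as they then stand; what a row does not reach is not made up. The controller multiplies each number of a shift by 0.05 m and each number of a turn by 4 degrees. A row lasts 1/10 s, in which the tool goes at most 50 mm and 8.59 degrees, less where a joint would pass 70% of its speed; a pose out of reach is approached as far as the arm can. A call with a number of a shift or a turn outside -1 to 1 is refused whole. A call with a gripper value outside its range is refused whole. The fingers move at their own pace and stop on an object; "force" is the grip in N (left out, the last holds). Time passes only in rows, so rows that do not move let the fingers close. It gives the time, the measured TCP pose, the force, the opening and the grip force at its end, in the units of the state.
- env.state(): the state, without advancing time (a new reading comes with each control period).
- env.read_camera(name): name is "scene" or "top"; returns a dict with "img" (480x640x3 uint8, blue, green, red), "fx", "fy", "cx", "cy" (pixels), "origin" and "orientation" of the camera in the world. Camera axes: x right, y down, z forward; pixel columns grow to the right and rows downward; lengths in m; the calibration is good to about 2 mm. A picture is of the moment at which its call begins. There is no depth.
- env.finish_job(): hands the job in; it is judged then, once.
Trained networks look in the newest picture that a camera, given by its name, has taken for a name from the list of things; names that differ only in an ending like _2 or _b are one class to them, and where a whole thing is asked for, a point or a joint stands for the part that bears it (a point fixed in the world has none). Each returns a list of dicts, best first, with "score" (0 to 1); they miss things now and then, are a little off and sometimes report something else, mostly with a low value. They report only what shows in the picture. A call takes as long as a camera call.
- env.find_in(name, camera): "box" ([left, top, width, height] in pixels, round what is visible of it).
- env.trace(name, camera): "mask" (480x640 bool, what is visible of it) and "box" ([left, top, width, height] in pixels, round what is visible of it).
- env.mark_of(name, camera): "xy" ([column, row] in pixels: a listed point, or the origin of a listed thing).
The state is a dict: "t": time; "qpos": joint angles; "qvel": joint speeds; "joint_torque": joint torques, N m; "tool_pos": TCP position; "eef_rot": TCP orientation; "contact_force": force on the tool from outside, world axes, zero at the start; "wrist_torque": the same for the moment, N m; "grip_width": finger opening in m; "gripper_force": force on a finger pad.
Only numpy, scipy, OpenCV 4.12 (cv2) and the standard library are available. Lean on these libraries where they do the work, as an engineer would, in place of code of your own. Each camera call takes 0.05 s, during which the arm holds its last target. There are 200 camera calls.

### The job

For the repair recording, point out the bad part and its replacement: point straight down with the closed fingertips just above the centre of the blue capacitor on the green circuit board (one to three centimetres above its top) and hold there for two seconds, then do the same over the blue spare capacitor in the grey tray. Then press the red button on the dark control box all the way down to save the recording, let it spring back and move clear. Touch nothing except the control box: pick nothing up, leave the white button alone, and do not lift the box or push it about.

Things in the scene. Friction and masses are not known exactly. Their poses are not given: they have to be found in the camera images.
- board: green circuit board 170 x 210 mm held flat in a fixed holder with an aluminium rail along each short side; its upper face is 20 mm above the bench. Origin at bench level under the board's centre, x along the 170 mm side, z up. Three can capacitors (blue, orange, black) are soldered on it, in any order; all else on it rises less than 10 mm
- part_blue: upright round can capacitor, 28 mm in diameter and 35 mm tall, blue sleeve with a small bare-metal dot on top; soldered on the board (fixed); origin at the centre of its foot on the board's upper face
- part_blue_top (a point): centre of the top face of the blue capacitor soldered on the board, 55 mm above the bench
- part_orange: upright round can capacitor, 28 mm in diameter and 35 mm tall, orange sleeve with a small bare-metal dot on top; soldered on the board (fixed); origin at the centre of its foot
- part_black: upright round can capacitor, 28 mm in diameter and 35 mm tall, black sleeve with a small bare-metal dot on top; soldered on the board (fixed); origin at the centre of its foot
- tray: grey open tray fixed to the bench, 186 x 75 mm and 18 mm high, walls and floor 3 mm, with three compartments in a row along its x axis, one spare capacitor in each; origin under its centre at bench level
- spare_blue: upright round can capacitor, 28 mm in diameter and 35 mm tall, blue sleeve with a small bare-metal dot on top; a loose spare (35 g) standing in the tray; origin at the centre of its foot, 3 mm above the bench
- spare_blue_top (a point): centre of the top face of the blue spare capacitor in the tray, 38 mm above the bench
- spare_orange: upright round can capacitor, 28 mm in diameter and 35 mm tall, orange sleeve with a small bare-metal dot on top; a loose spare (35 g) standing in the tray; origin at the centre of its foot
- spare_black: upright round can capacitor, 28 mm in diameter and 35 mm tall, black sleeve with a small bare-metal dot on top; a loose spare (35 g) standing in the tray; origin at the centre of its foot
- pod: dark grey control box of the recorder, 130 x 90 mm and 32 mm high, loose on rubber feet, about 0.7 kg; origin under its centre at bench level, z up. It carries two round push buttons 64 mm apart along its x axis: red (save) at -x, white (discard) at +x
- save_top (a point): centre of the top of the red save button, 28 mm in diameter, pressed straight down, 54 mm above the bench and 10 mm above its black housing
- save (a joint): red save button: 0 when up, grows to 0.006 m when fully down; springs back; about 5 N at full travel; saves beyond 0.0045 m
- discard (a joint): white discard button, same build: 0 when up; pressed from 0.002 m
- spool: solder spool with green flanges and silver solder wound on it, standing upright, 56 mm in diameter, 40 mm high; loose bystander, origin under its centre
- flux: amber flux bottle, 40 mm in diameter, 100 mm tall; loose bystander, origin under its centre
- tip_cleaner: black round tip cleaner with copper wool in its top, 80 mm in diameter, about 68 mm high; loose bystander, origin under its centre
- screwdriver: screwdriver with orange handle lying on the bench along its x axis; loose bystander, its origin under its middle
- mug: white mug, 80 mm in diameter, 90 mm tall, handle to its +y; loose bystander, origin under its centre

How it is judged (in metres and radians):
On the way, in this order (a step that is already met when the one before it is completed fails the run):
1. point at the blue capacitor on the board: fingertips above its centre and within 5 cm of its top, for two seconds (horizontal distance between the grasp point and part_blue_top below 0.018 m and z of the grasp point in the frame of part_blue_top between 0.021 and 0.069 m), for 1.8 s.
2. point at the blue spare in the tray the same way for two seconds (horizontal distance between the grasp point and spare_blue_top below 0.018 m and z of the grasp point in the frame of spare_blue_top between 0.021 and 0.069 m), for 1.8 s.
3. press the red save button down (value of joint save above 0.0045 m), for 0.05 s.
At the end, for the whole second after the job is handed in: Both buttons are up again (within 1.5 mm), every spare stands upright within 6 mm of where it was, the control box is flat, at rest and within 20 mm of where it was, and the other things on the bench are within 20 mm of where they were (value of joint each of save, discard below 0.0015 m and distance of each of spare_blue, spare_orange, spare_black from where it was at the start of the episode below 0.006 m and angle between each of spare_blue, spare_orange, spare_black's own z axis and vertical below 0.3 rad and distance of each of pod, spool, flux, tip_cleaner, screwdriver, mug from where it was at the start of the episode below 0.02 m and angle between pod's own z axis and vertical below 0.1 rad and linear speed of pod below 0.02 m/s); the robot touches nothing.
It fails at once if the robot touches anything other than the control box ((contact force between the fingers and anything else above 0.5 N and contact force between the fingers and pod below 0.05 N) or (contact force between the arm and anything else above 0.5 N and contact force between the arm and pod below 0.05 N) or contact force between any of the fingers, the arm and board above 0.5 N or contact force between any of the fingers, the arm and part_blue above 0.5 N or contact force between any of the fingers, the arm and part_orange above 0.5 N or contact force between any of the fingers, the arm and part_black above 0.5 N or contact force between any of the fingers, the arm and tray above 0.5 N or contact force between any of the fingers, the arm and spare_blue above 0.5 N or contact force between any of the fingers, the arm and spare_orange above 0.5 N or contact force between any of the fingers, the arm and spare_black above 0.5 N).
It fails at once if a spare capacitor is lifted, moved or tipped (distance of any of spare_blue, spare_orange, spare_black from where it was at the start of the episode above 0.006 m or angle between any of spare_blue, spare_orange, spare_black's own z axis and vertical above 0.3 rad).
It fails at once if the control box is lifted, tipped or shoved more than 20 mm (distance of pod from where it was at the start of the episode above 0.02 m or height (world z) of pod above 0.008 m or angle between pod's own z axis and vertical above 0.1 rad).
It fails at once if the white discard button is pressed (value of joint discard above 0.002 m).
It fails at once if another thing on the bench is moved more than 20 mm (distance of any of spool, flux, tip_cleaner, screwdriver, mug from where it was at the start of the episode above 0.02 m).
It also fails if it takes over 61 s, if anything falls off the work surface, if the arm or the gripper's body presses on something with over 40 N, if the wrist force passes 120 N, or if a joint passes its speed limit or range.

## Working session

There is one attempt and no reset: what is moved stays moved. The work goes in short steps, Python scripts to look and compute and a tool call to move; the robot and the scene stay as the last step left them, time stands still between calls to the robot, and variables do not carry over. Pictures are saved under pics/ and viewed, at most 10 in all, crops included, and the job is handed in when it is done.

Besides the shell and the picture viewer there is one more tool, called after "Call:" as name(argument=value, ...) on one line, values as JSON. play_rows: Moves the arm, as the interface text tells. Shifts and turns lie within -1 to 1; 1 stands for 0.05 m of shift or 4 degrees of turn. Its arguments: {"type":"object","properties":{"steps":{"type":"array","items":{"type":"object","properties":{"translation":{"type":"array","items":{"type":"number","minimum":-1,"maximum":1}},"rotation":{"type":"array","items":{"type":"number","minimum":-1,"maximum":1}},"jaw":{"type":"number"}}}},"force":{"type":"number"}},"required":["steps"]}

```bash
mkdir -p pics; cat > h.py <<'E'
import numpy as np, cv2
from plant import env
def ray(c,xy,z):
    d=np.array([(xy[0]-c["cx"])/c["fx"],(xy[1]-c["cy"])/c["fy"],1.0])
    d=np.array(c["orientation"])@d; o=np.array(c["origin"])
    return o+d*(z-o[2])/d[2]
E
python3 - <<'E'
from h import *
for n in("top","scene"):
    c=env.read_camera(n); cv2.imwrite(f"pics/{n}.png",c["img"])
    print(n,np.round(c["origin"],3))
    for k,z in(("part_blue_top",.055),("spare_blue_top",.038),("save_top",.054),("pod",0),("board",0),("tray",0),("flux",0),("mug",0),("tip_cleaner",0)):
        for m in env.mark_of(k,n)[:2]: print(k,np.round(m["xy"],1),round(m["score"],2),np.round(ray(c,m["xy"],z),4))
s=env.state(); print(s["t"],s["eef_rot"],s["tool_pos"],s["grip_width"])
E
```

```text
top [ 0.461 -0.015  1.238]
part_blue_top [337.  246.9] 0.64 [ 0.585  -0.0513  0.055 ]
part_blue_top [184.  281.6] 0.34 [0.497  0.3228 0.055 ]
spare_blue_top [329.6 162.6] 0.65 [ 0.8022 -0.0323  0.038 ]
spare_blue_top [436.6 286. ] 0.47 [ 0.4915 -0.298   0.038 ]
save_top [182.4 280.1] 0.68 [0.5007 0.3272 0.054 ]
pod [190.5 267.9] 0.82 [0.5339 0.3231 0.    ]
board [310.9 258.6] 0.98 [0.5601 0.0139 0.    ]
board [117.8 287.9] 0.71 [0.4813 0.508  0.    ]
tray [430.4 283.3] 0.98 [ 0.4992 -0.2913  0.    ]
tray [438.9 306.8] 0.26 [ 0.4399 -0.3118  0.    ]
flux [326.6 164.7] 0.78 [ 0.8073 -0.025   0.    ]
mug [530.1 268.1] 0.82 [ 0.5398 -0.5458  0.    ]
tip_cleaner [227.7 178.1] 0.59 [0.77   0.2338 0.    ]
scene [ 1.617 -0.653  0.957]
part_blue_top [305.8 241.9] 0.57 [ 0.592  -0.0647  0.055 ]
part_blue_top [427.9 251.9] 0.43 [0.7994 0.1849 0.055 ]
spare_blue_top [316.8 224.8] 0.66 [0.5201 0.0141 0.038 ]
spare_blue_top [208.7 256.5] 0.52 [ 0.4907 -0.3048  0.038 ]
save_top [395.4 185.1] 0.59 [0.4884 0.321  0.054 ]
pod [400.7 204.5] 0.94 [0.5213 0.3215 0.    ]
pod [209.7 255.9] 0.19 [ 0.4432 -0.287   0.    ]
board [324.7 240.5] 0.55 [0.5526 0.0205 0.    ]
tray [214.2 268.1] 0.89 [ 0.4985 -0.2972  0.    ]
flux [361.1 297.8] 0.7 [ 0.803  -0.0291  0.    ]
mug [127.  309.8] 0.82 [ 0.5327 -0.5431  0.    ]
tip_cleaner [210.9 257. ] 0.64 [ 0.4495 -0.2861  0.    ]
tip_cleaner [431.8 258.4] 0.62 [ 0.7772  0.2261 -0.    ]
1.0 [[-9.20742740e-01  3.90170227e-01  2.10182348e-05]
 [ 3.90170227e-01  9.20742740e-01  3.36400441e-05]
 [-6.22704347e-06  3.91745159e-05 -9.99999999e-01]] [0.26335612 0.62149829 0.25775797] 0.08807623004852486
```

View pics/top.png

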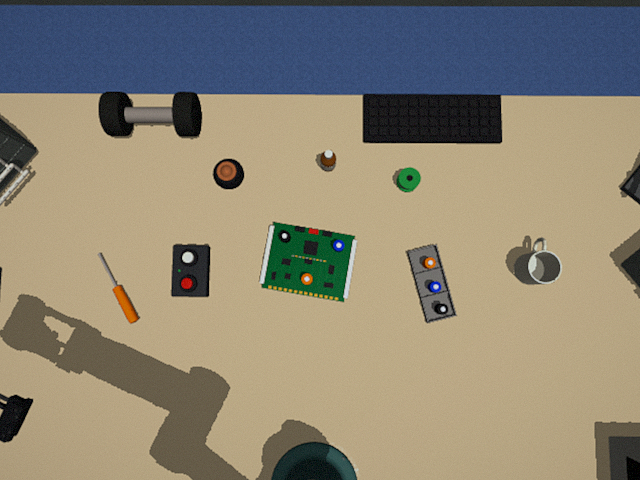

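View pics/scene.png

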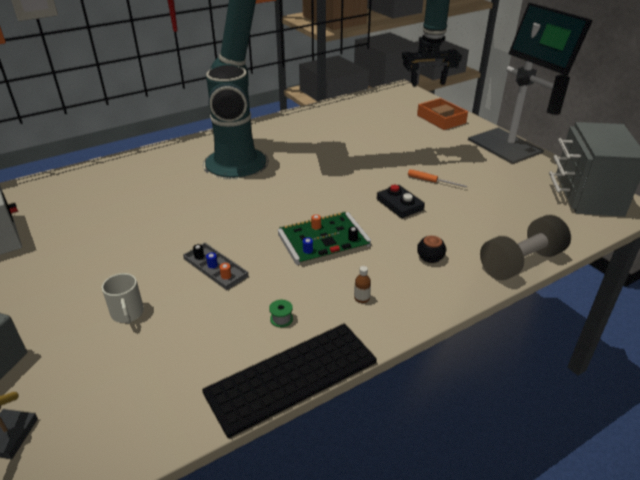

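The top view shows the board's blue capacitor near (338,245), the blue spare near (435,287) and the red button near (187,283). The white button is at (188,258). Next I'll refine these by colour.

```bash
python3 - <<'E'
from h import *
crops=[]
for n,P in(("top",[(338,245,.055),(435,287,.038),(187,283,.054)]),("scene",[(308,242,.055),(212,260,.038),(395,188,.054)])):
    c=env.read_camera(n); im=c["img"]; hsv=cv2.cvtColor(im,cv2.COLOR_BGR2HSV)
    for i,(u,v,z) in enumerate(P):
        lo,hi=((105,130,60),(130,255,255)) if i<2 else ((0,150,80),(8,255,255))
        m=cv2.inRange(hsv,lo,hi)
        if i==2: m|=cv2.inRange(hsv,(172,150,80),(180,255,255))
        w=np.zeros_like(m); w[v-15:v+16,u-15:u+16]=1; m=m*w
        k,l,st,ce=cv2.connectedComponentsWithStats(m); j=1+np.argmax(st[1:,4])
        b=st[j]; print(n,i,b,np.round(ce[j],1),"cen->",np.round(ray(c,ce[j],z-(.012 if n=="scene" and i<2 else 0)),4))
        a=cv2.resize(im[v-20:v+20,u-20:u+20],(260,260),interpolation=cv2.INTER_NEAREST); crops.append(a)
cv2.imwrite("pics/crops.png",np.vstack([np.hstack(crops[:3]),np.hstack(crops[3:])]))
E
```

```text
top 0 [333 240  11  12  82] [338.  245.3] cen-> [ 0.5891 -0.0539  0.055 ]
top 1 [430 281  11  12  78] [434.8 286.7] cen-> [ 0.4898 -0.2935  0.038 ]
top 2 [181 278  12  11 108] [186.4 283.1] cen-> [0.4935 0.3171 0.054 ]
scene 0 [302 237  11  16 115] [307.1 245.4] cen-> [ 0.5938 -0.0619  0.043 ]
scene 1 [206 252  11  16 120] [211.5 260.5] cen-> [ 0.4957 -0.3006  0.026 ]
scene 2 [390 185   9   5  36] [394.3 187.1] cen-> [0.4957 0.311  0.054 ]
```

View pics/crops.png

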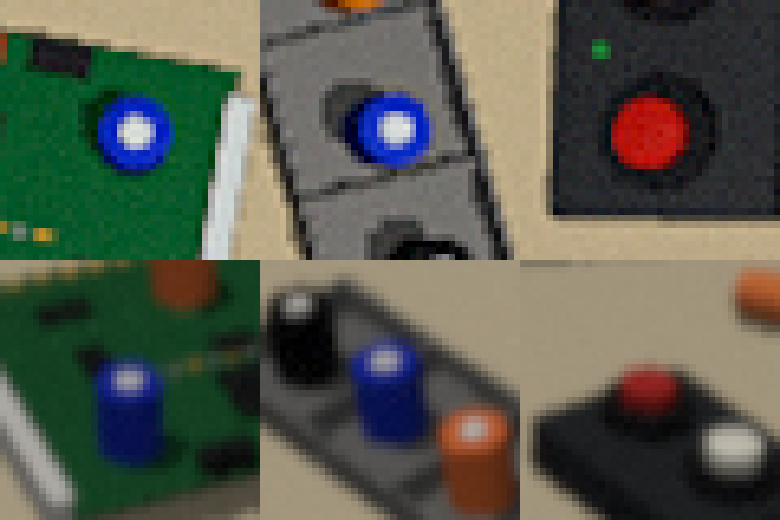

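The metal dots in the top view are at about (338.1,244.5) and (435.4,286.5), and the red cap is at (186.5,282.8). Both cameras agree within about 1 cm. My targets are part_blue (0.591,-0.056), spare (0.491,-0.296) and save (0.494,0.315).

Call:
play_rows(steps=[{"translation": [-0.567, -0.496, 0], "rotation": [0, 0, 0], "jaw": 1}, {"translation": [-0.567, -0.496, 0], "rotation": [0, 0, 0], "jaw": 1}, {"translation": [-0.567, -0.496, 0], "rotation": [0, 0, 0], "jaw": 1}, {"translation": [-0.567, -0.496, 0], "rotation": [0, 0, 0], "jaw": 1}, {"translation": [-0.567, -0.496, 0], "rotation": [0, 0, 0], "jaw": 1}, {"translation": [-0.567, -0.496, 0], "rotation": [0, 0, 0], "jaw": 1}, {"translation": [-0.567, -0.496, 0], "rotation": [0, 0, 0], "jaw": 1}, {"translation": [-0.567, -0.496, 0], "rotation": [0, 0, 0], "jaw": 1}, {"translation": [-0.567, -0.496, 0], "rotation": [0, 0, 0], "jaw": 1}, {"translation": [-0.567, -0.496, 0], "rotation": [0, 0, 0], "jaw": 1}])

```text
t: 2.1
tool_pos: [0.4281, 0.2812, 0.258]
eef_rot: [[-0.921, 0.39, 0.001], [0.39, 0.921, 0.0], [-0.0, 0.001, -1.0]]
contact_force: [-0.6, 0.3, -0.5]
grip_width: 0.0101
gripper_force: 0.0
```

Call:
play_rows(steps=[{"translation": [-0.567, -0.496, 0], "rotation": [0, 0, 0], "jaw": 1}, {"translation": [-0.567, -0.496, 0], "rotation": [0, 0, 0], "jaw": 1}, {"translation": [-0.567, -0.496, 0], "rotation": [0, 0, 0], "jaw": 1}, {"translation": [-0.567, -0.496, 0], "rotation": [0, 0, 0], "jaw": 1}, {"translation": [-0.567, -0.496, 0], "rotation": [0, 0, 0], "jaw": 1}, {"translation": [-0.567, -0.496, 0], "rotation": [0, 0, 0], "jaw": 1}, {"translation": [-0.567, -0.496, 0], "rotation": [0, 0, 0], "jaw": 1}, {"translation": [-0.567, -0.496, 0], "rotation": [0, 0, 0], "jaw": 1}, {"translation": [-0.567, -0.496, 0], "rotation": [0, 0, 0], "jaw": 1}, {"translation": [-0.567, -0.496, 0], "rotation": [0, 0, 0], "jaw": 1}])

```text
t: 3.1
tool_pos: [0.5924, -0.0579, 0.2579]
eef_rot: [[-0.921, 0.39, 0.0], [0.39, 0.921, 0.0], [-0.0, 0.0, -1.0]]
contact_force: [0.7, 0.4, 0.3]
grip_width: 0.0
gripper_force: 0.0
```

Call:
play_rows(steps=[{"translation": [0, 0, 0.6], "jaw": 1}, {"translation": [0, 0, 0.6], "jaw": 1}, {"translation": [0, 0, 0.6], "jaw": 1}, {"translation": [0, 0, 0.6], "jaw": 1}, {"translation": [0, 0, 0.5], "jaw": 1}, {"translation": [0, 0, 0.2], "jaw": 1}, {"translation": [0, 0, 0], "jaw": 1}])

```text
$.steps[0]: bad value
```

```bash
python3 - <<'E'
from h import *
s=env.state();print(s["tool_pos"],s["t"]); p=np.array(s["tool_pos"])-[0,0,.019]
o=[]
for n,u,v in(("scene",307,235),("top",338,245)):
    c=env.read_camera(n); q=np.array(c["orientation"]).T@(p-c["origin"]); print(n,"tip px",q[0]/q[2]*c["fx"]+c["cx"],q[1]/q[2]*c["fy"]+c["cy"])
    o.append(cv2.resize(c["img"][v-30:v+30,u-30:u+30],(390,390),interpolation=cv2.INTER_CUBIC))
cv2.imwrite("pics/c2.png",np.hstack(o))
E
```

```text
[ 0.59241911 -0.05792305  0.25789285] 3.1
scene tip px 306.8760395583926 182.57941808528588
top tip px 342.95320749599 234.2064741918152
```

View pics/c2.png

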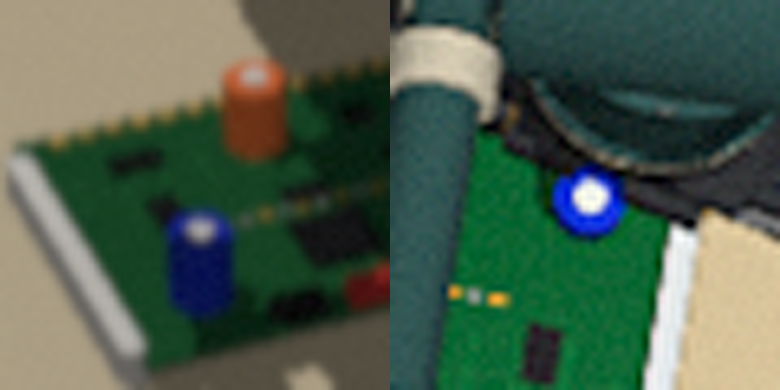

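The row was refused because "rotation" was missing. The picture, taken before any descent, still shows the blue capacitor in the same place, with its scene dot at about (307,240). I'll resend the move.

Call:
play_rows(steps=[{"translation": [0, 0, 0.6], "rotation": [0, 0, 0], "jaw": 1}, {"translation": [0, 0, 0.6], "rotation": [0, 0, 0], "jaw": 1}, {"translation": [0, 0, 0.6], "rotation": [0, 0, 0], "jaw": 1}, {"translation": [0, 0, 0.6], "rotation": [0, 0, 0], "jaw": 1}, {"translation": [0, 0, 0.5], "rotation": [0, 0, 0], "jaw": 1}, {"translation": [0, 0, 0.2], "rotation": [0, 0, 0], "jaw": 1}, {"translation": [0, 0, 0], "rotation": [0, 0, 0], "jaw": 1}])

```text
t: 3.9
tool_pos: [0.5904, -0.0557, 0.1011]
eef_rot: [[-0.921, 0.39, -0.004], [0.39, 0.921, 0.001], [0.004, -0.001, -1.0]]
contact_force: [0.4, 0.3, -0.4]
grip_width: 0.0007
gripper_force: 0.0
```

```bash
python3 - <<'E'
from h import *
s=env.state();print(s["tool_pos"],s["t"]); p=np.array(s["tool_pos"])-[0,0,.019]
c=env.read_camera("scene"); q=np.array(c["orientation"]).T@(p-c["origin"]); print("tip px",q[0]/q[2]*c["fx"]+c["cx"],q[1]/q[2]*c["fy"]+c["cy"])
print(ray(c,(307.2,240),.055))
cv2.imwrite("pics/c3.png",cv2.resize(c["img"][205:265,277:337],(540,540),interpolation=cv2.INTER_CUBIC))
E
```

```text
[ 0.59041118 -0.05570887  0.10107139] 3.9
tip px 308.2105430049725 232.4537468761123
[ 0.58673589 -0.05719129  0.055     ]
```

View pics/c3.png

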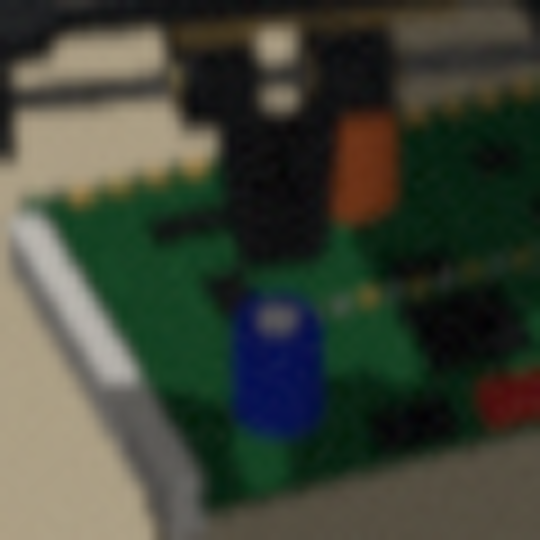

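The picture shows the closed tips at about (308,233), centred above the blue capacitor's dot at (308,240). I'll lower 7 mm and hold.

Call:
play_rows(steps=[{"translation": [0, 0, 0.14], "rotation": [0, 0, 0], "jaw": 1}, {"translation": [0, 0, 0], "rotation": [0, 0, 0], "jaw": 1}, {"translation": [0, 0, 0], "rotation": [0, 0, 0], "jaw": 1}, {"translation": [0, 0, 0], "rotation": [0, 0, 0], "jaw": 1}, {"translation": [0, 0, 0], "rotation": [0, 0, 0], "jaw": 1}, {"translation": [0, 0, 0], "rotation": [0, 0, 0], "jaw": 1}, {"translation": [0, 0, 0], "rotation": [0, 0, 0], "jaw": 1}, {"translation": [0, 0, 0], "rotation": [0, 0, 0], "jaw": 1}, {"translation": [0, 0, 0], "rotation": [0, 0, 0], "jaw": 1}, {"translation": [0, 0, 0], "rotation": [0, 0, 0], "jaw": 1}])

```text
t: 4.95
tool_pos: [0.5919, -0.0564, 0.0957]
eef_rot: [[-0.921, 0.39, -0.0], [0.39, 0.921, 0.0], [0.0, -0.0, -1.0]]
contact_force: [-0.1, 0.6, 0.3]
grip_width: 0.0007
gripper_force: 0.0
```

Call:
play_rows(steps=[{"translation": [0, 0, 0], "rotation": [0, 0, 0], "jaw": 1}, {"translation": [0, 0, 0], "rotation": [0, 0, 0], "jaw": 1}, {"translation": [0, 0, 0], "rotation": [0, 0, 0], "jaw": 1}, {"translation": [0, 0, 0], "rotation": [0, 0, 0], "jaw": 1}, {"translation": [0, 0, 0], "rotation": [0, 0, 0], "jaw": 1}, {"translation": [0, 0, 0], "rotation": [0, 0, 0], "jaw": 1}, {"translation": [0, 0, 0], "rotation": [0, 0, 0], "jaw": 1}, {"translation": [0, 0, 0], "rotation": [0, 0, 0], "jaw": 1}, {"translation": [0, 0, 0], "rotation": [0, 0, 0], "jaw": 1}, {"translation": [0, 0, 0], "rotation": [0, 0, 0], "jaw": 1}])

```text
t: 5.95
tool_pos: [0.5919, -0.0564, 0.0957]
eef_rot: [[-0.921, 0.39, 0.0], [0.39, 0.921, -0.0], [-0.0, -0.0, -1.0]]
contact_force: [-0.1, -0.1, 0.6]
grip_width: 0.0001
gripper_force: 0.0
```

Call:
play_rows(steps=[{"translation": [0, 0, 0], "rotation": [0, 0, 0], "jaw": 1}, {"translation": [0, 0, 0], "rotation": [0, 0, 0], "jaw": 1}, {"translation": [0, 0, 0], "rotation": [0, 0, 0], "jaw": 1}, {"translation": [0, 0, -0.6], "rotation": [0, 0, 0], "jaw": 1}, {"translation": [0, 0, -0.6], "rotation": [0, 0, 0], "jaw": 1}, {"translation": [0, 0, -0.6], "rotation": [0, 0, 0], "jaw": 1}, {"translation": [0, 0, 0], "rotation": [0, 0, 0], "jaw": 1}])

```text
t: 6.65
tool_pos: [0.5952, -0.0569, 0.1911]
eef_rot: [[-0.921, 0.39, 0.009], [0.39, 0.921, -0.001], [-0.009, 0.002, -1.0]]
contact_force: [0.5, -0.4, 0.1]
grip_width: 0.0005
gripper_force: 0.0
```

Call:
play_rows(steps=[{"translation": [0, -0.65, 0], "rotation": [0, 0, 0], "jaw": 1}, {"translation": [0, -0.65, 0], "rotation": [0, 0, 0], "jaw": 1}, {"translation": [0, -0.65, 0], "rotation": [0, 0, 0], "jaw": 1}, {"translation": [0, -0.65, 0], "rotation": [0, 0, 0], "jaw": 1}, {"translation": [0, -0.65, 0], "rotation": [0, 0, 0], "jaw": 1}, {"translation": [0, -0.65, 0], "rotation": [0, 0, 0], "jaw": 1}, {"translation": [0, -0.65, 0], "rotation": [0, 0, 0], "jaw": 1}, {"translation": [0, -0.65, 0], "rotation": [0, 0, 0], "jaw": 1}, {"translation": [0, 0, 0], "rotation": [0, 0, 0], "jaw": 1}, {"translation": [0, 0, 0], "rotation": [0, 0, 0], "jaw": 1}])

```text
t: 7.65
tool_pos: [0.4898, -0.2959, 0.1847]
eef_rot: [[-0.92, 0.392, -0.001], [0.392, 0.92, 0.001], [0.001, 0.001, -1.0]]
contact_force: [-0.8, 0.5, -0.1]
grip_width: 0.0009
gripper_force: 0.0
```

Call:
play_rows(steps=[{"translation": [0, 0, 0.6], "rotation": [0, 0, 0], "jaw": 1}, {"translation": [0, 0, 0.6], "rotation": [0, 0, 0], "jaw": 1}, {"translation": [0, 0, 0.4], "rotation": [0, 0, 0], "jaw": 1}, {"translation": [0, 0, 0.3], "rotation": [0, 0, 0], "jaw": 1}, {"translation": [0, 0, 0], "rotation": [0, 0, 0], "jaw": 1}, {"translation": [0, 0, 0], "rotation": [0, 0, 0], "jaw": 1}])

```text
t: 8.25
tool_pos: [0.4909, -0.2953, 0.0909]
eef_rot: [[-0.921, 0.389, -0.0], [0.389, 0.921, 0.0], [0.0, 0.0, -1.0]]
contact_force: [-0.0, 0.1, 0.6]
grip_width: 0.0004
gripper_force: 0.0
```

```bash
python3 - <<'E'
from h import *
s=env.state();print(s["tool_pos"],s["t"]); p=np.array(s["tool_pos"])-[0,0,.019]
c=env.read_camera("scene"); q=np.array(c["orientation"]).T@(p-c["origin"]); print("tip px",q[0]/q[2]*c["fx"]+c["cx"],q[1]/q[2]*c["fy"]+c["cy"])
print(ray(c,(210.7,254.6),.038))
cv2.imwrite("pics/c4.png",cv2.resize(c["img"][225:285,182:242],(540,540),interpolation=cv2.INTER_CUBIC))
E
```

```text
[ 0.4909307  -0.29531471  0.09085036] 8.25
tip px 210.49095629948002 245.2993500945826
[ 0.48601914 -0.29708599  0.038     ]
```

View pics/c4.png

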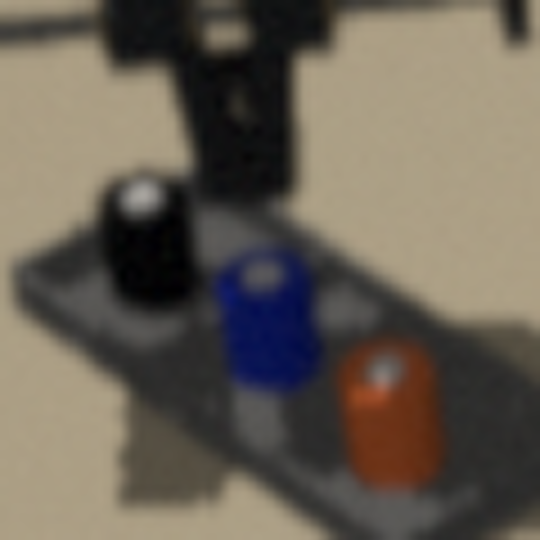

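The picture shows the tips at about (210,246), above the blue spare's dot at (211,255), which is what I expected. I'll lower 14 mm and hold.

Call:
play_rows(steps=[{"translation": [0, 0, 0.28], "rotation": [0, 0, 0], "jaw": 1}, {"translation": [0, 0, 0], "rotation": [0, 0, 0], "jaw": 1}, {"translation": [0, 0, 0], "rotation": [0, 0, 0], "jaw": 1}, {"translation": [0, 0, 0], "rotation": [0, 0, 0], "jaw": 1}, {"translation": [0, 0, 0], "rotation": [0, 0, 0], "jaw": 1}, {"translation": [0, 0, 0], "rotation": [0, 0, 0], "jaw": 1}, {"translation": [0, 0, 0], "rotation": [0, 0, 0], "jaw": 1}, {"translation": [0, 0, 0], "rotation": [0, 0, 0], "jaw": 1}, {"translation": [0, 0, 0], "rotation": [0, 0, 0], "jaw": 1}, {"translation": [0, 0, 0], "rotation": [0, 0, 0], "jaw": 1}])

```text
t: 9.3
tool_pos: [0.4905, -0.2958, 0.0767]
eef_rot: [[-0.921, 0.39, -0.0], [0.39, 0.921, 0.0], [0.0, 0.0, -1.0]]
contact_force: [1.2, 0.2, -0.3]
grip_width: 0.0007
gripper_force: 0.0
```

Call:
play_rows(steps=[{"translation": [0, 0, 0], "rotation": [0, 0, 0], "jaw": 1}, {"translation": [0, 0, 0], "rotation": [0, 0, 0], "jaw": 1}, {"translation": [0, 0, 0], "rotation": [0, 0, 0], "jaw": 1}, {"translation": [0, 0, 0], "rotation": [0, 0, 0], "jaw": 1}, {"translation": [0, 0, 0], "rotation": [0, 0, 0], "jaw": 1}, {"translation": [0, 0, 0], "rotation": [0, 0, 0], "jaw": 1}, {"translation": [0, 0, 0], "rotation": [0, 0, 0], "jaw": 1}, {"translation": [0, 0, 0], "rotation": [0, 0, 0], "jaw": 1}, {"translation": [0, 0, 0], "rotation": [0, 0, 0], "jaw": 1}, {"translation": [0, 0, 0], "rotation": [0, 0, 0], "jaw": 1}])

```text
t: 10.3
tool_pos: [0.4905, -0.2958, 0.0767]
eef_rot: [[-0.921, 0.39, 0.0], [0.39, 0.921, -0.0], [-0.0, -0.0, -1.0]]
contact_force: [0.6, -0.9, 0.0]
grip_width: 0.0007
gripper_force: 0.0
```

Call:
play_rows(steps=[{"translation": [0, 0, 0], "rotation": [0, 0, 0], "jaw": 1}, {"translation": [0, 0, 0], "rotation": [0, 0, 0], "jaw": 1}, {"translation": [0, 0, 0], "rotation": [0, 0, 0], "jaw": 1}, {"translation": [0, 0, -0.6], "rotation": [0, 0, 0], "jaw": 1}, {"translation": [0, 0, -0.6], "rotation": [0, 0, 0], "jaw": 1}, {"translation": [0, 0, -0.6], "rotation": [0, 0, 0], "jaw": 1}, {"translation": [0, 0, -0.6], "rotation": [0, 0, 0], "jaw": 1}, {"translation": [0, 0, 0], "rotation": [0, 0, 0], "jaw": 1}])

```text
t: 11.1
tool_pos: [0.4932, -0.2976, 0.2021]
eef_rot: [[-0.921, 0.39, 0.008], [0.39, 0.921, -0.005], [-0.009, -0.002, -1.0]]
contact_force: [0.3, -0.5, -0.4]
grip_width: 0.0006
gripper_force: 0.0
```

Call:
play_rows(steps=[{"translation": [0.2945, 0.706, 0], "rotation": [0, 0, 0], "jaw": 1}, {"translation": [0.2945, 0.706, 0], "rotation": [0, 0, 0], "jaw": 1}, {"translation": [0.2945, 0.706, 0], "rotation": [0, 0, 0], "jaw": 1}, {"translation": [0.2945, 0.706, 0], "rotation": [0, 0, 0], "jaw": 1}, {"translation": [0.2945, 0.706, 0], "rotation": [0, 0, 0], "jaw": 1}, {"translation": [0.2945, 0.706, 0], "rotation": [0, 0, 0], "jaw": 1}, {"translation": [0.2945, 0.706, 0], "rotation": [0, 0, 0], "jaw": 1}, {"translation": [0.2945, 0.706, 0], "rotation": [0, 0, 0], "jaw": 1}])

```text
t: 11.9
tool_pos: [0.4913, 0.0117, 0.1956]
eef_rot: [[-0.921, 0.39, -0.001], [0.39, 0.921, 0.0], [0.001, -0.0, -1.0]]
contact_force: [0.3, 0.3, 0.5]
grip_width: 0.0004
gripper_force: 0.0
```

Call:
play_rows(steps=[{"translation": [0.2945, 0.706, 0], "rotation": [0, 0, 0], "jaw": 1}, {"translation": [0.2945, 0.706, 0], "rotation": [0, 0, 0], "jaw": 1}, {"translation": [0.2945, 0.706, 0], "rotation": [0, 0, 0], "jaw": 1}, {"translation": [0.2945, 0.706, 0], "rotation": [0, 0, 0], "jaw": 1}, {"translation": [0.2945, 0.706, 0], "rotation": [0, 0, 0], "jaw": 1}, {"translation": [0.2945, 0.706, 0], "rotation": [0, 0, 0], "jaw": 1}, {"translation": [0.2945, 0.706, 0], "rotation": [0, 0, 0], "jaw": 1}, {"translation": [0.2945, 0.706, 0], "rotation": [0, 0, 0], "jaw": 1}, {"translation": [0, 0, 0], "rotation": [0, 0, 0], "jaw": 1}, {"translation": [0, 0, 0], "rotation": [0, 0, 0], "jaw": 1}])

```text
t: 12.9
tool_pos: [0.4931, 0.3164, 0.1953]
eef_rot: [[-0.922, 0.388, -0.002], [0.388, 0.922, -0.001], [0.001, -0.002, -1.0]]
contact_force: [-0.0, -0.2, -1.3]
grip_width: 0.0004
gripper_force: 0.0
```

Call:
play_rows(steps=[{"translation": [0, 0, 0.6], "rotation": [0, 0, 0], "jaw": 1}, {"translation": [0, 0, 0.6], "rotation": [0, 0, 0], "jaw": 1}, {"translation": [0, 0, 0.5], "rotation": [0, 0, 0], "jaw": 1}, {"translation": [0, 0, 0.3], "rotation": [0, 0, 0], "jaw": 1}, {"translation": [0, 0, 0], "rotation": [0, 0, 0], "jaw": 1}, {"translation": [0, 0, 0], "rotation": [0, 0, 0], "jaw": 1}])

```text
t: 13.5
tool_pos: [0.4942, 0.3156, 0.097]
eef_rot: [[-0.92, 0.391, -0.0], [0.391, 0.92, -0.0], [-0.0, -0.0, -1.0]]
contact_force: [1.6, 0.9, 1.5]
grip_width: 0.0005
gripper_force: 0.0
```

```bash
python3 - <<'E'
from h import *
s=env.state();print(s["tool_pos"],s["t"]); p=np.array(s["tool_pos"])-[0,0,.019]
c=env.read_camera("scene"); q=np.array(c["orientation"]).T@(p-c["origin"]); print("tip px",q[0]/q[2]*c["fx"]+c["cx"],q[1]/q[2]*c["fy"]+c["cy"])
q=np.array(c["orientation"]).T@(np.array([.494,.316,.054])-c["origin"]); print("save px",q[0]/q[2]*c["fx"]+c["cx"],q[1]/q[2]*c["fy"]+c["cy"])
cv2.imwrite("pics/c5.png",cv2.resize(c["img"][155:215,365:425],(540,540),interpolation=cv2.INTER_CUBIC))
E
```

```text
[0.49420121 0.31560108 0.09700803] 13.5
tip px 395.8005715735274 179.7425329746074
save px 395.24501126433256 186.35328216791567
```

View pics/c5.png

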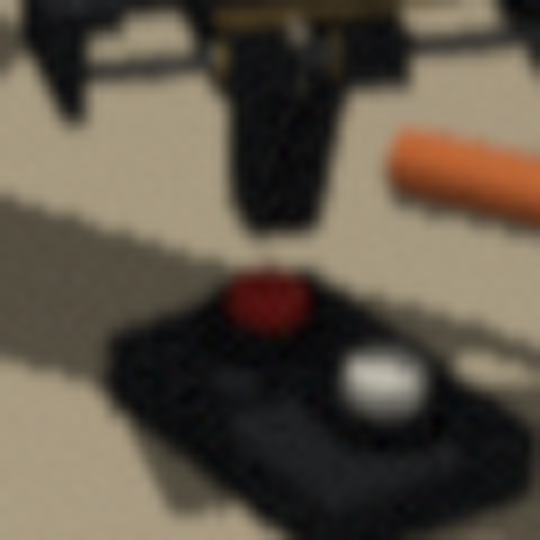

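The picture shows the tips at about (396,180), directly above the red button at (395,187); the white one at (408,197) is well clear. I'll press gently.

Call:
play_rows(steps=[{"translation": [0, 0, 0.2], "rotation": [0, 0, 0], "jaw": 1}, {"translation": [0, 0, 0.2], "rotation": [0, 0, 0], "jaw": 1}, {"translation": [0, 0, 0.04], "rotation": [0, 0, 0], "jaw": 1}, {"translation": [0, 0, 0.04], "rotation": [0, 0, 0], "jaw": 1}, {"translation": [0, 0, 0.04], "rotation": [0, 0, 0], "jaw": 1}, {"translation": [0, 0, 0.02], "rotation": [0, 0, 0], "jaw": 1}, {"translation": [0, 0, 0], "rotation": [0, 0, 0], "jaw": 1}, {"translation": [0, 0, 0], "rotation": [0, 0, 0], "jaw": 1}])

```text
t: 14.35
tool_pos: [0.4938, 0.3162, 0.0699]
eef_rot: [[-0.921, 0.39, -0.0], [0.39, 0.921, -0.0], [0.0, -0.0, -1.0]]
contact_force: [-2.0, -1.9, 2.1]
grip_width: 0.0009
gripper_force: 1.7
```

Call:
play_rows(steps=[{"translation": [0, 0, 0.02], "rotation": [0, 0, 0], "jaw": 1}, {"translation": [0, 0, 0.02], "rotation": [0, 0, 0], "jaw": 1}, {"translation": [0, 0, 0.02], "rotation": [0, 0, 0], "jaw": 1}, {"translation": [0, 0, 0], "rotation": [0, 0, 0], "jaw": 1}, {"translation": [0, 0, 0], "rotation": [0, 0, 0], "jaw": 1}])

```text
t: 14.85
tool_pos: [0.494, 0.3163, 0.0674]
eef_rot: [[-0.921, 0.39, 0.0], [0.39, 0.921, 0.0], [-0.0, 0.0, -1.0]]
contact_force: [-3.2, -2.0, 7.6]
grip_width: 0.0002
gripper_force: 3.8
```

Call:
play_rows(steps=[{"translation": [0, 0, 0.02], "rotation": [0, 0, 0], "jaw": 1}, {"translation": [0, 0, 0.02], "rotation": [0, 0, 0], "jaw": 1}, {"translation": [0, 0, 0], "rotation": [0, 0, 0], "jaw": 1}, {"translation": [0, 0, 0], "rotation": [0, 0, 0], "jaw": 1}])

```text
t: 15.25
tool_pos: [0.4942, 0.3163, 0.0672]
eef_rot: [[-0.921, 0.39, 0.0], [0.39, 0.921, 0.0], [-0.0, 0.0, -1.0]]
contact_force: [-7.5, -4.7, 18.2]
grip_width: 0.0005
gripper_force: 9.3
```

Force went from 7.6 to 18 N with the tip no longer moving, so the button is at its stop. I'll release it and move clear.

Call:
play_rows(steps=[{"translation": [0, 0, -0.1], "rotation": [0, 0, 0], "jaw": 1}, {"translation": [0, 0, -0.2], "rotation": [0, 0, 0], "jaw": 1}, {"translation": [0, 0, -0.5], "rotation": [0, 0, 0], "jaw": 1}, {"translation": [0, 0, -0.6], "rotation": [0, 0, 0], "jaw": 1}, {"translation": [0, 0, -0.6], "rotation": [0, 0, 0], "jaw": 1}, {"translation": [0, 0, -0.6], "rotation": [0, 0, 0], "jaw": 1}, {"translation": [0, 0, 0], "rotation": [0, 0, 0], "jaw": 1}, {"translation": [0, 0, 0], "rotation": [0, 0, 0], "jaw": 1}])

```text
t: 16.05
tool_pos: [0.4946, 0.3165, 0.1954]
eef_rot: [[-0.921, 0.39, 0.002], [0.39, 0.921, 0.001], [-0.002, 0.002, -1.0]]
contact_force: [0.5, 0.4, 0.2]
grip_width: 0.0005
gripper_force: 0.0
```

```bash
python3 - <<'E'
from h import *
a=cv2.imread("pics/scene.png"); c=env.read_camera("scene"); s=env.state(); print(s["tool_pos"],s["contact_force"],s["t"])
cv2.imwrite("pics/c6.png",np.hstack([cv2.resize(i[155:215,365:425],(390,390),interpolation=cv2.INTER_CUBIC) for i in(a,c["img"])]))
E
```

```text
[0.49369279 0.31600054 0.19396157] [-0.84088782 -0.08177099  0.0984982 ] 16.1
```

View pics/c6.png

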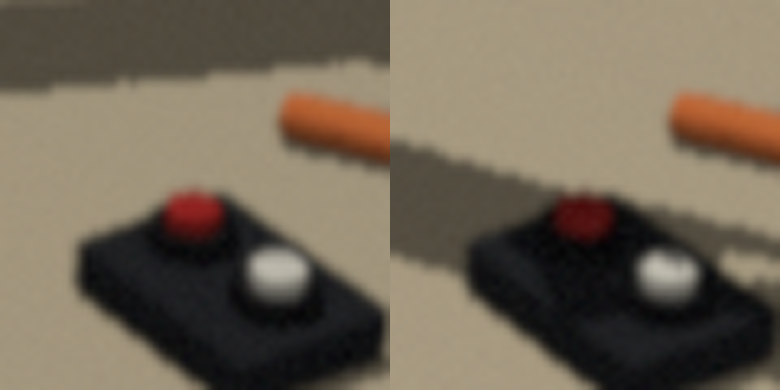

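The before and after crops match: the box hasn't moved, the red button at about (395,188) is up again, and the arm is clear.

```bash
python3 -c "
from plant import env
print(env.finish_job())"
```

```text
the job is handed in; nothing more can be done
None
```

I pointed at the blue capacitor on the board and then the blue spare for just over two seconds each, pressed the red save button to its stop and let it spring back, and handed the job in with the arm clear and the box unmoved; the hand-in returned no verdict.

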